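# Roll the sippy cup onto the drip mat

## Robot

A 6-joint arm with a two-finger parallel gripper is mounted at the origin on the work surface. World frame = base frame: x ahead of the robot, y to its left, z up, the work surface at z = 0. Lengths are in m, angles in rad, forces in N, time in s.
With the tool pointing down it reaches from about 0.375 to 0.75 m from the base axis. Payload 9 kg.
Tool frame: the origin (TCP) lies between the finger pads; the fingertips stand arm.tip_reach ahead of it and the grasp point (between the pads) is the TCP (arm.tip_reach is the distance from the TCP to the fingertips, in m); z points along the fingers, y is the line along which they close (so a half turn about z gives the same grasp; the last joint's range is limited). The gripper opens to 85 mm and grips with 20 to 120 N. Pads are 22 mm wide; open, the fingers measure 114 mm over their backs; the gripper's body (76 mm by 85 mm) begins 54 mm behind the grasp point. The pads swing forward as they close: fully open they stand 13 mm farther back than shut.
Start: joints at [-1.539, 0.104, 0.097, 1.564, 0, 1.353], TCP at [0.148, -0.581, 0.25] pointing down, gripper open.
Joint ranges: [-2.99, 2.99], [-0.84, 1.86], [-1.1, 1.16], [-1.84, 2.11], [-1.51, 1.56], [-3.14, 3.14]. Speed limits (rad/s): [2.22, 2.22, 2.57, 3.14, 3.14, 3.14].

## Interface

Orientations are given as a unit quaternion [x, y, z, w].
In Python, from workcell import arm gives the robot as it stands.
- The arm moves only by the shell command python3 -m pendant 'ROWS' [FORCE]. ROWS is JSON, one flat list of numbers, 7 for each row, row after row: the opening, from -1 (shut) to 1 (fully open), so that 0 is half open, then the shift along the tool's x, y, z in m, then the turn, a rotation vector about the tool's x, y, z in degrees. In form: [grip, x, y, z, rx, ry, rz, grip, x, y, z, rx, ry, rz, ...]. A call has 1 to 5 rows; each row shifts and turns the commanded pose from where the row before left it, along the tool's axes as they then stand; what a row does not reach is not made up. A row lasts 1/12 s, in which the tool goes at most 41.7 mm and 7.16 degrees, less where a joint would pass 70% of its speed; a pose out of reach is approached as far as the arm can. A call is refused whole if a number of a shift passes 0.0417 or a number of a turn 7.16, either way. A call with a gripper value outside its range is refused whole. The fingers move at their own pace and stop on an object; FORCE is the grip in N (left out, the last holds). Time passes only in rows, so rows that do not move let the fingers close. It gives the time, the measured TCP pose, the force, the opening and the grip force at its end, in the units of the state.
- arm.read_state(): the state, without advancing time (a new reading comes with each control period).
- arm.capture(name): name is "scene" or "top" or "wrist"; returns a dict with "image" (420x560x3 uint8, red, green, blue), "fovy" (degrees; the focal length in pixels is half the picture's height over the tangent of half this angle, whatever the lens; pixels are square), "cx", "cy" (the principal point, pixels), "T" (4x4, takes a point from camera to world coordinates). Camera axes: x right, y down, z forward; pixel columns grow to the right and rows downward; lengths in m; the calibration is good to about 2 mm. The wrist camera is an equidistant fisheye: a pixel r from the principal point sees the ray r / f radians off the axis. A picture is of the moment at which its call begins. There is no depth.
- arm.finish_job(): hands the job in; it is judged then, once.
The state is a dict: "time": time; "joints": joint angles; "dq": joint speeds; "joint_torque": joint torques, N m; "position": TCP position; "orientation": TCP orientation; "wrist_force": force on the tool from outside, world axes, zero at the start; "wrist_torque": the same for the moment, N m; "width": finger opening in m; "grasp_force": force on a finger pad.
Only numpy, scipy, OpenCV 4.12 (cv2) and the standard library are available. Lean on these libraries where they do the work, as an engineer would, in place of code of your own. Each camera call takes 0.05 s, during which the arm holds its last target. There are 200 camera calls.

## Task

The washed yellow sippy cup is lying on its side on the white shelf. Put your fingertips on top of it and roll it sideways along the shelf until the whole cup lies over the grey drip mat, centred on the mat's blue stripe and lined up with it, then let go and leave it lying still. Work on the upper half of the cup only, don't pinch it or lift it off the shelf, and leave the green cup, clear cup, teaspoon and clip where they are.

Things in the scene. Friction and masses are not known exactly. Their poses are not given: they have to be found in the camera images.
- cup: Yellow sippy cup, orange lid, lying: cylinder 76 mm across, 130 mm long, 80-150 g; small white spout on the lid end, within its outline. Origin on its axis at mid-length, 38 mm above the shelf. x runs along the axis from base to lid, away from the robot; y, z turn as it rolls; z starts up (white line on the barrel on top). Rolls freely, soon stops when let go, grips shelf and fingertips well (friction about 0.5 or more).
- mat: Grey drip mat stuck flat on the shelf, 210 mm (its x) by 110 mm (y), no step felt, blue stripe 12 mm wide along x through its middle. Origin: its centre at shelf-top height (80 mm above the work surface), z up. The cup starts 125-180 mm from the stripe, on its +y or -y side, about parallel to it. The fixed white shelf spans world x 0.35 to 0.83, y -0.5 to 0.5 m.
- green_cup: Loose green cup with screw lid, standing, 72 mm across, 103 mm tall, on the other side of the mat from the yellow cup, 125 to 180 mm from the mat's middle. Origin at the centre of its underside. Leave it.
- clear_cup: Loose clear plastic cup, standing, 64 mm across, 85 mm tall, beyond the far end of the mat. Origin at the centre of its underside. Leave it.
- teaspoon: Loose steel teaspoon, 133 mm long, 6 mm tall, lying crosswise near the end of the mat nearest the robot. Origin on its underside near mid-length. Leave it.
- clip: Loose blue spring clip pinching two white silicone valves, 63 mm long, 26 mm wide, 22 mm tall, beyond the far end of the mat. Origin on its underside. Leave it.
There are look-alikes about, which are no part of the job. Of the things that look like the cup, the middle-sized one is meant.

How it is judged:
By the outcome, as a careful person would: the job done as asked, in the order asked, and still so for the second after the job is handed in, with the robot touching nothing.
It also fails if it takes over 48 s, if anything falls off the work surface, if the arm or the gripper's body presses on something with over 40 N, if the wrist force passes 120 N, or if a joint passes its speed limit or range.

## Working session

There is one attempt and no reset: what is moved stays moved. The work goes in short steps, Python scripts to look and compute and a shell command to move; the robot and the scene stay as the last step left them, time stands still between calls to the robot, and variables do not carry over. Pictures are saved under pics/ and viewed, at most 10 in all, crops included, and the job is handed in when it is done.

```bash
mkdir -p pics
cat > h.py <<'E'
import numpy as np,cv2
from workcell import arm
def ray(c,u,v):
    f=210/np.tan(np.radians(c["fovy"])/2);T=np.array(c["T"])
    return T[:3,3],T[:3,:3]@np.array([(u-c["cx"])/f,(v-c["cy"])/f,1.])
def pt(c,u,v,z):
    o,d=ray(c,u,v);return o+d*(z-o[2])/d[2]
def px(c,p):
    f=210/np.tan(np.radians(c["fovy"])/2);T=np.array(c["T"]);q=T[:3,:3].T@(np.array(p)-T[:3,3])
    return q[0]/q[2]*f+c["cx"],q[1]/q[2]*f+c["cy"]
E
python3 - <<'E'
from h import *
import pickle
for n in("scene","top"):
    c=arm.capture(n);pickle.dump(c,open(n+".pkl","wb"));cv2.imwrite(f"pics/{n}0.png",c["image"][:,:,::-1]);print(n,c["fovy"],c["cx"],c["cy"],np.round(c["T"],3))
print(arm.tip_reach,arm.read_state())
E
```

```text
scene 57.23256166130967 279.0694971123504 211.41901871864883 [[ 0.866  0.366 -0.341  0.798]
 [ 0.5   -0.61   0.614 -0.569]
 [ 0.017 -0.702 -0.712  0.791]
 [ 0.     0.     0.     1.   ]]
top 53.75736181956032 277.1355471168253 209.51863377529628 [[ 0.015 -0.981  0.194  0.315]
 [-1.    -0.019 -0.015  0.031]
 [ 0.018 -0.194 -0.981  0.928]
 [ 0.     0.     0.     1.   ]]
0.019 {'time': 0.1, 'joints': array([-1.53869152e+00,  1.04646909e-01,  9.65655097e-02,  1.56394316e+00,
        2.18854802e-05,  1.35308781e+00]), 'dq': array([ 4.64362527e-06, -1.47803346e-03,  1.49704492e-03, -9.71811109e-04,
        3.09081300e-04, -1.13959241e-03]), 'joint_torque': array([ 8.34219740e-03, -5.58212650e+01,  5.04715204e+01,  1.31618947e-02,
       -1.79519820e-04,  1.11803985e-05]), 'position': array([ 0.14833491, -0.58107961,  0.24960597]), 'orientation': array([ 9.92209113e-01,  1.24582095e-01,  6.78049571e-05, -6.10459079e-04]), 'wrist_force': array([ 0.94812516, -0.13601429, -0.55632711]), 'wrist_torque': array([ 0.0244411 ,  0.02412813, -0.02179952]), 'grasp_force': 0.0, 'width': 0.08519991052936514}
```

View pics/top0.png

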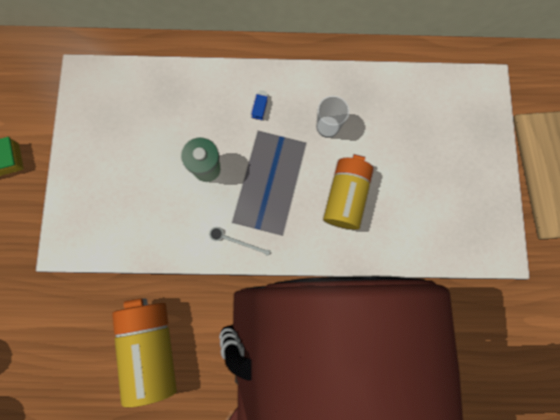

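View pics/scene0.png

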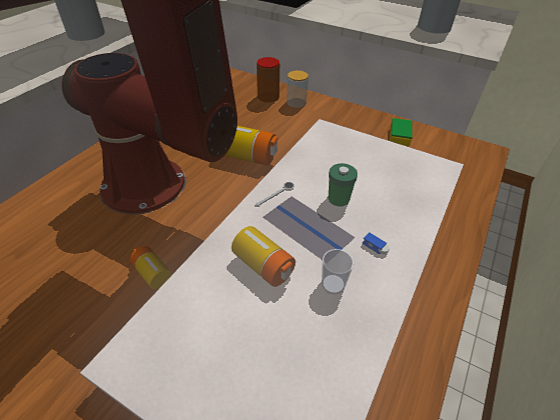

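```bash
cat >> h.py <<'E'
from scipy.optimize import minimize
def cupmask(c,roi=None):
    h=cv2.cvtColor(c["image"],cv2.COLOR_RGB2HSV)
    m=((h[...,0]<35)&(h[...,1]>170)&(h[...,2]>60)).astype(np.uint8)
    m=cv2.morphologyEx(m,cv2.MORPH_CLOSE,np.ones((9,9)))
    if roi:
        k=np.zeros_like(m);k[roi[1]:roi[3],roi[0]:roi[2]]=1;m*=k
    return m
def cyl(p,L=.13,R=.038,Z=.118):
    a=np.linspace(0,2*np.pi,40);u=np.array([np.cos(p[2]),np.sin(p[2]),0]);n=np.array([-u[1],u[0],0])
    return np.array([np.array([p[0],p[1],Z])+s*L/2*u+R*np.cos(t)*n+R*np.sin(t)*np.array([0,0,1]) for s in(-1,1) for t in a])
def rect(p):
    u=np.array([np.cos(p[2]),np.sin(p[2]),0]);n=np.array([-u[1],u[0],0])
    return np.array([np.array([p[0],p[1],.08])+a*u*.105+b*n*.055 for a,b in((-1,-1),(-1,1),(1,1),(1,-1))])
def iou(cs,ms,P):
    v=0
    for c,m in zip(cs,ms):
        q=np.array([px(c,x) for x in P]);q=cv2.convexHull(q.astype(np.float32))[:,0]
        k=np.zeros((m.shape[0],m.shape[1]),np.uint8);cv2.fillConvexPoly(k,np.round(q*16).astype(np.int32),1,shift=4)
        v+=(k&m).sum()/(k|m).sum()
    return v/len(cs)
def fit(cs,ms,f,p0):
    best=minimize(lambda p:-iou(cs,ms,f(p)),p0,method="Nelder-Mead",options=dict(initial_simplex=np.array(p0)+np.array([[0,0,0],[.02,0,0],[0,.02,0],[0,0,.1]]),xatol=1e-4,fatol=1e-5))
    return best.x,-best.fun
E
python3 - <<'E'
from h import *
import pickle
s=pickle.load(open("scene.pkl","rb"));t=pickle.load(open("top.pkl","rb"))
ms=cupmask(s,(220,215,305,295));mt=cupmask(t,(310,145,385,240))
p0=pt(t,348,192,.118);p0=[p0[0],p0[1],-.2]
for L in(.13,.125,.12):
  for cs,m in(([t],[mt]),([s],[ms]),([s,t],[ms,mt])):print("cup",L,*fit(cs,m,lambda p:cyl(p,L),p0))
def matmask(c,roi):
    h=cv2.cvtColor(c["image"],cv2.COLOR_RGB2HSV);m=((h[...,2]<135)).astype(np.uint8)
    k=np.zeros_like(m);k[roi[1]:roi[3],roi[0]:roi[2]]=1
    n,l,_,_=cv2.connectedComponentsWithStats(cv2.morphologyEx(m*k,cv2.MORPH_OPEN,np.ones((3,3))));
    return m*k
mm=matmask(t,(225,125,310,240));q0=pt(t,270,184,.08)
print("mat",*fit([t],[mm],rect,[q0[0],q0[1],-.2]))
for c,roi in((t,(225,125,310,240)),(s,(270,195,350,255))):
    h=cv2.cvtColor(c["image"],cv2.COLOR_RGB2HSV);b=((h[...,0]>100)&(h[...,0]<130)&(h[...,1]>130));yy,xx=np.nonzero(b);k=(xx>roi[0])&(xx<roi[2])&(yy>roi[1])&(yy<roi[3])
    P=np.array([pt(c,x,y,.08)[:2] for x,y in zip(xx[k],yy[k])]);mu=P.mean(0);w=np.linalg.svd(P-mu,full_matrices=False)[2][0];pr=(P-mu)@w
    print("stripe",mu,np.arctan(w[1]/w[0]),np.ptp(pr),len(P),(mu+w*(pr.max()+pr.min())/2))
for n,z,u in(("green",.183,(199,154)),("clear top",.165,(334,110)),("spoonend",.083,(269,252)),("spoonbowl",.083,(216,234))):print(n,pt(t,*u,z))
a=cv2.resize(t["image"][130:250,220:390],None,fx=4,fy=4,interpolation=cv2.INTER_CUBIC)
def dr(P,o):
    q=cv2.convexHull(np.array([px(t,x) for x in P]).astype(np.float32))[:,0];cv2.polylines(a,[np.int32((q-[220,130])*4)],True,o)
dr(cyl(fit([s,t],[ms,mt],cyl,p0)[0]),(0,255,255));dr(rect(fit([t],[mm],rect,[q0[0],q0[1],-.2])[0]),(255,0,0))
cv2.imwrite("pics/crop1.png",a[:,:,::-1])
E
```

```text
cup 0.13 [ 0.51435641 -0.1237565  -0.20066396] 0.8527075812274368
cup 0.13 [ 0.49556942 -0.10229382 -0.17450592] 0.583786231884058
cup 0.13 [ 0.5142427  -0.12272531 -0.24412315] 0.708443310490314
cup 0.125 [ 0.51341484 -0.12369179 -0.30284454] 0.8717948717948718
cup 0.125 [ 0.50006249 -0.10075849 -0.22105377] 0.6041179223210108
cup 0.125 [ 0.51318637 -0.12400879 -0.3032486 ] 0.7233176039838873
cup 0.12 [ 0.51065815 -0.12465486 -0.2376004 ] 0.8828451882845189
cup 0.12 [ 0.50177938 -0.10246015 -0.25439063] 0.6195965417867435
cup 0.12 [ 0.51123792 -0.12350972 -0.2036462 ] 0.739126741435244
mat [ 0.54471351  0.03649302 -0.22880412] 0.8559930008748906
stripe [0.56058167 0.03091178] -0.2351099671338798 0.1724721044967089 291 [0.558885  0.0313182]
stripe [0.55501188 0.03338759] -0.2345549247207554 0.2054349644114707 200 [0.54427198 0.03595392]
green [0.56602468 0.16774413 0.183     ]
clear top [ 0.6687742  -0.08998555  0.165     ]
spoonend [0.3939613  0.03323962 0.083     ]
spoonbowl [0.42894685 0.14252012 0.083     ]
```

View pics/crop1.png

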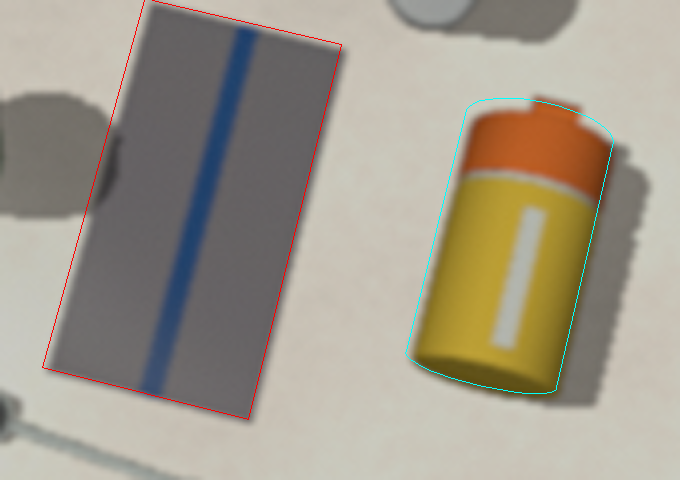

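Look-alikes: the big one is at top (145,355) and the small one at scene (150,268), both on the table. The middle-sized one is at top (348,192), scene (263,256): it lies on the shelf with its white line up, and the 76×130 mm outline fits it in the crop, so it is the cup meant. The cup is about (0.512, -0.124) and the mat about (0.5445, 0.0365), yaw -0.23. The roll is about 164 mm, which is within the stated 125-180.

```bash
P="python3 -m pendant"
python3 -m pendant '[0,0.031,-0.0235,0,0,0,0, 0,0.031,-0.0235,0,0,0,0, 0,0.031,-0.0235,0,0,0,0, 0,0.031,-0.0235,0,0,0,0, 0,0.031,-0.0235,0,0,0,0]' 20 | tail -c 300
python3 -m pendant '[0,0.031,-0.0235,0,0,0,0, 0,0.031,-0.0235,0,0,0,0, 0,0.031,-0.0235,0,0,0,0, 0,0.031,-0.0235,0,0,0,0, 0,0.031,-0.0235,0,0,0,0]' >/dev/null
python3 -m pendant '[0,0.031,-0.0235,0,0,0,0, 0,0.031,-0.0235,0,0,0,0, 0,0.031,-0.0235,0,0,0,0, 0,0.031,-0.0235,0,0,0,0, 0,0.031,-0.0235,0,0,0,0]' | tail -c 300
python3 -m pendant '[0,0,0,0,0,0,-7, 0,0,0,0,0,0,-7, 0,0,0,0,0,0,-7, 0,0,0,0,0,0,-7, 0,0,0,0,0,0,-7]' >/dev/null
python3 -m pendant '[0,0,0,0,0,0,-7, 0,0,0,0,0,0,-7, 0,0,0,0,0,0,-7, 0,0,0,0,0,0,-6.5, 0,0,0,0,0,0,0]'
python3 - <<'E'
from h import *
import pickle
for n in("wrist","top","scene"):
    c=arm.capture(n);pickle.dump(c,open(n+"1.pkl","wb"));cv2.imwrite(f"pics/{n}1.png",c["image"][:,:,::-1])
    if n=="wrist":print(c["fovy"],c["cx"],c["cy"],np.round(c["T"],3))
s=arm.read_state();print(s["joints"],s["wrist_force"])
E
```

```text
time: 0.52
position: [0.2701, -0.4275, 0.2499]
orientation: [0.992, 0.124, -0.0, -0.0]
wrist_force: [1.1, -1.1, 0.7]
width: 0.0427
grasp_force: 0.0
time: 1.35
position: [0.5126, -0.123, 0.2501]
orientation: [0.992, 0.125, -0.0, 0.0]
wrist_force: [1.1, -2.3, -0.2]
width: 0.0426
grasp_force: 0.0
time: 2.18
position: [0.5116, -0.1248, 0.2499]
orientation: [0.782, 0.623, -0.0, -0.0]
wrist_force: [-0.4, -0.1, -0.2]
width: 0.0426
grasp_force: 0.0
65.70646984690485 279.4333575290943 203.36295717350637 [[ 0.975 -0.214 -0.065  0.527]
 [-0.223 -0.933 -0.281 -0.053]
 [-0.001  0.288 -0.958  0.373]
 [ 0.     0.     0.     1.   ]]
[-4.87882618e-01 -1.19365114e-01 -1.25582377e-01  1.56492652e+00
 -6.65534333e-05  1.31698693e+00] [ 0.36338905  0.66075489 -0.24335338]
```

View pics/wrist1.png

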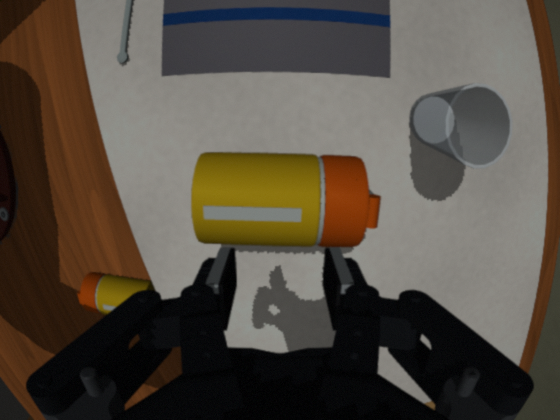

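The wrist view shows the cup body from (192,198) to (368,200), with the spout at x=380. The mat's near edge is at row 76, and the fingers sit just behind and above the cup.

```bash
cat >> h.py <<'E'
def px(c,p):
    f=210/np.tan(np.radians(c["fovy"])/2);T=np.array(c["T"]);q=T[:3,:3].T@(np.array(p)-T[:3,3])
    if c.get("fish"):
        r=np.hypot(q[0],q[1]);k=f*np.arctan2(r,q[2])/r;return q[0]*k+c["cx"],q[1]*k+c["cy"]
    return q[0]/q[2]*f+c["cx"],q[1]/q[2]*f+c["cy"]
def wpt(c,u,v,z):
    f=210/np.tan(np.radians(c["fovy"])/2);T=np.array(c["T"]);a=np.array([u-c["cx"],v-c["cy"]]);r=np.hypot(*a);t=r/f
    d=T[:3,:3]@np.array([*(a/r*np.sin(t)),np.cos(t)]);return T[:3,3]+d*(z-T[2,3])/d[2]
def bigmask(c,roi):
    h=cv2.cvtColor(c["image"],cv2.COLOR_RGB2HSV);k=np.zeros(h.shape[:2],np.uint8);k[roi[1]:roi[3],roi[0]:roi[2]]=1
    m=((h[...,0]<35)&(h[...,1]>150)&(h[...,2]>40)).astype(np.uint8)*k
    m=cv2.morphologyEx(m,cv2.MORPH_OPEN,np.ones((3,3)))
    n,l,s,_=cv2.connectedComponentsWithStats(cv2.morphologyEx(m,cv2.MORPH_CLOSE,np.ones((9,9))));m=(l==1+np.argmax(s[1:,4])).astype(np.uint8)
    o=np.zeros_like(m);cs,_=cv2.findContours(m,0,1);cv2.fillPoly(o,cs,1);return o
def stripe(c,roi):
    h=cv2.cvtColor(c["image"],cv2.COLOR_RGB2HSV);b=(h[...,0]>95)&(h[...,0]<130)&(h[...,1]>100)
    yy,xx=np.nonzero(b);k=(xx>roi[0])&(xx<roi[2])&(yy>roi[1])&(yy<roi[3])
    P=np.array([wpt(c,x,y,.08)[:2] if c.get("fish") else pt(c,x,y,.08)[:2] for x,y in zip(xx[k],yy[k])]);mu=P.mean(0);w=np.linalg.svd(P-mu,full_matrices=False)[2][0];return mu,np.arctan(w[1]/w[0]),np.ptp((P-mu)@w),len(P)
E
python3 - <<'E'
from h import *
import pickle
w=pickle.load(open("wrist1.pkl","rb"));w["fish"]=1
m=bigmask(w,(180,140,390,260));yy,xx=np.nonzero(m);print(xx.min(),xx.max(),yy.min(),yy.max())
for L in(.13,.12):print(L,fit([w],[m],lambda p:cyl(p,L),[.512,-.124,-.23]))
print(stripe(w,(160,0,395,40)))
for u,v in((162,76),(390,76)):print("mat near corner",wpt(w,u,v,.08))
s=pickle.load(open("scene.pkl","rb"));t=pickle.load(open("top.pkl","rb"))
for n,c,roi in(("top",t,(310,145,385,240)),("scene",s,(225,220,300,290))):
  m=bigmask(c,roi);print(n,m.sum(),fit([c],[m],lambda p:cyl(p,.127),[.512,-.124,-.23]))
print("edges wrist axis:",wpt(w,192,198,.118),wpt(w,368,200,.118),wpt(w,380,210,.13))
E
```

```text
192 379 153 246
0.13 (array([ 0.51241292, -0.12476693, -0.25821483]), np.float64(0.9503207067650974))
0.12 (array([ 0.5082575 , -0.12401708, -0.25525924]), np.float64(0.9218875626198281))
(array([0.54382423, 0.03396275]), np.float64(-0.23660150530755705), np.float64(0.20891653879940958), 2772)
mat near corner [0.42881772 0.00482278 0.08      ]
mat near corner [ 0.6329794  -0.04263599  0.08      ]
top 2415 (array([ 0.51432737, -0.12290159, -0.29064347]), np.float64(0.8833883388338833))
scene 1526 (array([ 0.50211237, -0.11048755, -0.21431232]), np.float64(0.6923774954627949))
edges wrist axis: [ 0.43937931 -0.10685411  0.118     ] [ 0.58248745 -0.14138992  0.118     ] [ 0.5886718  -0.14788739  0.13      ]
```

```bash
python3 -m pendant '[0,-0.018,0,0.02,0,0,0.6, 0,0,0,0.025,0,0,0, 0,0,0,0.024,0,0,0, 0,0,0,0,0,0,0, 0,0,0,0,0,0,0]' | egrep "pos|wrist_f|orient"
for i in 1; do
python3 -m pendant '[0,0,0,0.002,0,0,0, 0,0,0,0,0,0,0]' | egrep "pos|wrist_f"
python3 -m pendant '[0,0,0,0.002,0,0,0, 0,0,0,0,0,0,0]' | egrep "pos|wrist_f"
python3 -m pendant '[0,0,0,0.0015,0,0,0, 0,0,0,0,0,0,0]' | egrep "pos|wrist_f"
done
```

```text
position: [0.5068, -0.142, 0.1806]
orientation: [0.787, 0.616, -0.001, -0.001]
wrist_force: [0.5, -0.6, 0.4]
position: [0.5084, -0.1427, 0.1809]
wrist_force: [0.1, 0.0, -0.3]
position: [0.5081, -0.1426, 0.1781]
wrist_force: [1.4, 0.1, -0.5]
position: [0.5077, -0.1424, 0.1758]
wrist_force: [0.4, 0.3, -0.3]
```

```bash
python3 -m pendant '[0,0,0,0.0015,0,0,0, 0,0,0,0,0,0,0]' | egrep "pos|wrist_f"
python3 -m pendant '[0,0,0,0.0015,0,0,0, 0,0,0,0,0,0,0]' | egrep "pos|wrist_f"
python3 -m pendant '[0,0,0,0.0015,0,0,0, 0,0,0,0,0,0,0]' | egrep "pos|wrist_f"
python3 -m pendant '[0,0,0,0.0015,0,0,0, 0,0,0,0,0,0,0]' | egrep "pos|wrist_f"
```

```text
position: [0.5076, -0.1424, 0.1741]
wrist_force: [0.6, -0.1, -0.8]
position: [0.5075, -0.1424, 0.1725]
wrist_force: [-0.1, 1.0, -0.4]
position: [0.5077, -0.1426, 0.1716]
wrist_force: [-0.4, 0.3, 3.6]
position: [0.5078, -0.143, 0.1712]
wrist_force: [-4.2, -0.9, 9.0]
```

```bash
python3 -m pendant '[0,0.003,0,0.0005,0,0,0, 0,0.006,0,0,0,0,0, 0,0.006,0,0,0,0,0, 0,0.006,0,0,0,0,0, 0,0.006,0,0,0,0,0]' | egrep "pos|wrist_f"
python3 -m pendant '[0,0.006,0,0,0,0,0, 0,0.006,0,0,0,0,0, 0,0,0,0,0,0,0]' | egrep "pos|wrist_f"
cat > look.py <<'E'
from h import *
import sys
roi=[int(a) for a in sys.argv[2:6]];w=arm.capture("wrist");w["fish"]=1
cv2.imwrite(f"pics/{sys.argv[1]}.png",w["image"][:,:,::-1])
m=bigmask(w,roi);yy,xx=np.nonzero(m);print("mask",xx.min(),xx.max(),yy.min(),yy.max())
s=arm.read_state();P=s["position"]
p,q=fit([w],[m],cyl,[P[0],P[1],-.24]);print("cup",np.round(p,4),round(q,3),"time",s["time"],"f",np.round(s["wrist_force"],1))
a=-.2355;n=np.array([-np.sin(a),np.cos(a)]);u=np.array([np.cos(a),np.sin(a)]);d=p[:2]-np.array([.544,.0345])
print("cup off stripe n %.4f along %.4f yawerr deg %.2f; tcp rel cup n %.4f u %.4f z %.4f"%(d@n,d@u,np.degrees(p[2]-a),(P[:2]-p[:2])@n,(P[:2]-p[:2])@u,P[2]))
E
python3 look.py w2 100 60 460 330
```

```text
position: [0.5145, -0.1166, 0.1728]
wrist_force: [-9.7, 1.4, 26.5]
position: [0.5176, -0.1042, 0.1728]
wrist_force: [-9.2, 3.0, 25.8]
mask 152 417 174 301
cup [ 0.5175 -0.1058 -0.2374] 0.84 time 4.6333 f [-8.   1.1 25.8]
cup off stripe n -0.1427 along 0.0070 yawerr deg -0.11; tcp rel cup n 0.0014 u -0.0003 z 0.1728
```

View pics/w2.png

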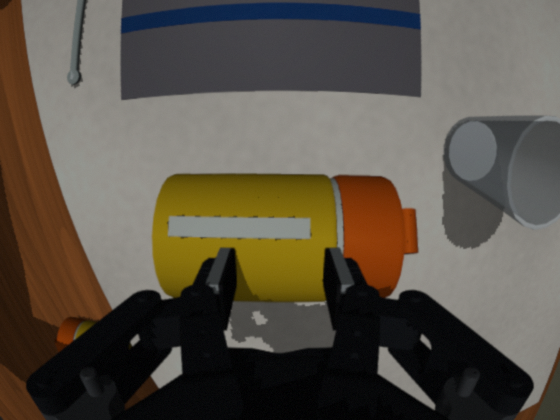

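```bash
python3 -m pendant '[0,0.006,0,0,0,0,0, 0,0.006,0,0,0,0,0, 0,0.006,0,0,0,0,0, 0,0.006,0,0,0,0,0, 0,0.006,0,0,0,0,0]' | egrep "pos|wrist_f"
python3 -m pendant '[0,0.004,0,0,0,0,0, 0,0.002,0,0,0,0,0, 0,0,0,0,0,0,0]' | egrep "pos|wrist_f"
python3 -m pendant '[0,0,0,-0.005,0,0,0, 0,0,0,-0.01,0,0,0, 0,-0.018,0,0,0,0,0, 0,-0.018,0,0,0,0,0, 0,0,0,0,0,0,0]' | egrep "pos|wrist_f"
python3 look.py w3 100 60 460 330
```

```text
position: [0.525, -0.0753, 0.1717]
wrist_force: [-2.0, 1.7, 12.6]
position: [0.5265, -0.0692, 0.1709]
wrist_force: [-1.5, 1.0, 11.5]
position: [0.5167, -0.1068, 0.1849]
wrist_force: [-0.2, 0.5, 0.4]
mask 157 414 137 260
cup [ 0.5219 -0.0882 -0.2569] 0.949 time 5.7667 f [-0.3 -0.4  0.2]
cup off stripe n -0.1244 along 0.0072 yawerr deg -1.22; tcp rel cup n -0.0182 u -0.0009 z 0.1847
```

```bash
cat >> look.py <<'E'
m2=cv2.morphologyEx(m,cv2.MORPH_OPEN,np.ones((61,61)))
for L in(.118,.122,.126):
  p,q=fit([w],[m2],lambda p:cyl(p,L),p);d=p[:2]-np.array([.544,.0345]);print("body",L,np.round(p,4),round(q,3),"n %.4f yaw %.2f"%(d@n,np.degrees(p[2]-a)))
try:print("stripe",stripe(w,(60,0,500,200)))
except Exception as e:print(e)
E
python3 -m pendant '[0,0,0,0.01,0,0,0, 0,0,0,0.005,0,0,0, 0,0.003,0,0,0,0,0, 0,0.006,0,0,0,0,0, 0,0.006,0,0,0,0,0]' | egrep "pos|wrist_f"
python3 -m pendant '[0,0.006,0,0,0,0,0, 0,0.006,0,0,0,0,0, 0,0.006,0,0,0,0,0, 0,0.006,0,0,0,0,0, 0,0.006,0,0,0,0,0]' | egrep "pos|wrist_f"
python3 -m pendant '[0,0.006,0,0,0,0,0, 0,0.006,0,0,0,0,0, 0,0.006,0,0,0,0,0, 0,0.006,0,0,0,0,0, 0,0.003,0,0,0,0,0]' | egrep "pos|wrist_f"
python3 -m pendant '[0,0,0,0,0,0,0, 0,0,0,-0.015,0,0,0, 0,-0.02,0,0,0,0,0, 0,-0.016,0,0,0,0,0, 0,0,0,0,0,0,0]' | egrep "pos|wrist_f"
python3 look.py w4 100 60 460 330
```

```text
position: [0.5214, -0.0901, 0.1725]
wrist_force: [-9.3, 0.8, 29.0]
position: [0.5289, -0.0603, 0.1728]
wrist_force: [-5.7, 1.2, 26.4]
position: [0.5355, -0.0334, 0.1709]
wrist_force: [2.3, 1.1, 10.9]
position: [0.5251, -0.0707, 0.1836]
wrist_force: [-0.5, 0.8, 1.1]
mask 158 404 137 261
cup [ 0.5302 -0.0519 -0.2565] 0.945 time 7.4833 f [-0.8  0.5 -0.1]
cup off stripe n -0.0873 along 0.0068 yawerr deg -1.20; tcp rel cup n -0.0184 u -0.0008 z 0.1835
body 0.118 [ 0.5283 -0.0513 -0.2608] 0.895 n -0.0871 yaw -1.45
body 0.122 [ 0.5291 -0.0516 -0.2563] 0.918 n -0.0872 yaw -1.19
body 0.126 [ 0.5297 -0.0515 -0.2491] 0.923 n -0.0870 yaw -0.78
stripe (array([0.56724062, 0.03651682]), np.float64(-0.04574297009585152), np.float64(0.2997669051960071), 5532)
```

View pics/w4.png

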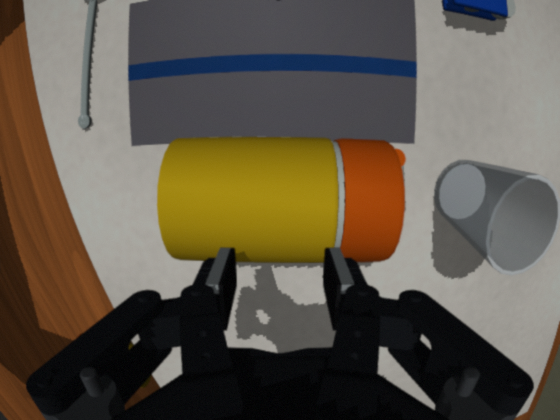

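```bash
sed -i 's/(60,0,500,200)/(120,int(sys.argv[6]),420,int(sys.argv[7]))/' look.py
python3 -m pendant '[0,0,0,0.01,0,0,0, 0,0,0,0.005,0,0,0, 0,0.003,0,0,0,0,0, 0,0.006,0,0,0,0,0, 0,0.006,0,0,0,0,-0.5]' | egrep "pos|wrist_f"
python3 -m pendant '[0,0.006,0,0,0,0,-0.5, 0,0.006,0,0,0,0,-0.5, 0,0.006,0,0,0,0,-0.5, 0,0.006,0,0,0,0,0, 0,0.006,0,0,0,0,0]' | egrep "pos|wrist_f"
python3 -m pendant '[0,0.006,0,0,0,0,0, 0,0.006,0,0,0,0,0, 0,0.006,0,0,0,0,0, 0,0.006,0,0,0,0,0, 0,0.003,0,0,0,0,0]' | egrep "pos|wrist_f"
python3 -m pendant '[0,0,0,0,0,0,0, 0,0,0,-0.015,0,0,0, 0,-0.02,0,0,0,0,2, 0,-0.016,0,0,0,0,0, 0,0,0,0,0,0,0]' | egrep "pos|wrist_f"
python3 look.py w5 100 60 460 330 60 135
```

```text
position: [0.5299, -0.0547, 0.1724]
wrist_force: [-9.8, -0.5, 31.9]
position: [0.5372, -0.025, 0.1728]
wrist_force: [-2.5, 0.6, 27.4]
position: [0.5433, 0.002, 0.171]
wrist_force: [5.6, 1.1, 11.6]
position: [0.5327, -0.0352, 0.1832]
wrist_force: [-0.0, -0.5, -0.2]
mask 160 406 139 263
cup [ 0.5377 -0.0174 -0.2464] 0.94 time 9.2 f [-0.3  0.6  0.1]
cup off stripe n -0.0519 along 0.0060 yawerr deg -0.62; tcp rel cup n -0.0176 u -0.0009 z 0.1831
body 0.118 [ 0.5366 -0.017  -0.2483] 0.894 n -0.0518 yaw -0.73
body 0.122 [ 0.5376 -0.0169 -0.2412] 0.915 n -0.0515 yaw -0.33
body 0.126 [ 0.5378 -0.0173 -0.2443] 0.916 n -0.0518 yaw -0.50
stripe (array([0.54396175, 0.03374991]), np.float64(-0.23648791584002124), np.float64(0.2094872199896674), 4852)
```

```bash
python3 -m pendant '[0,0,0,0.01,0,0,0, 0,0,0,0.005,0,0,0, 0,0.003,0,0,0,0,0, 0,0.006,0,0,0,0,0, 0,0.006,0,0,0,0,-0.5]' | egrep "pos|wrist_f"
python3 -m pendant '[0,0.006,0,0,0,0,-0.5, 0,0.006,0,0,0,0,0, 0,0.006,0,0,0,0,0, 0,0.006,0,0,0,0,0, 0,0.006,0,0,0,0,0]' | egrep "pos|wrist_f"
python3 -m pendant '[0,0.006,0,0,0,0,0, 0,0.006,0,0,0,0,0, 0,0.006,0,0,0,0,0, 0,0.006,0,0,0,0,0, 0,0.003,0,0,0,0,0]' | egrep "pos|wrist_f"
python3 -m pendant '[0,0,0,0,0,0,0, 0,0,0,-0.015,0,0,0, 0,-0.02,0,0,0,0,1, 0,-0.016,0,0,0,0,0, 0,0,0,0,0,0,0]' | egrep "pos|wrist_f"
python3 look.py w6 100 60 460 330 60 200
```

```text
position: [0.5375, -0.0192, 0.1725]
wrist_force: [-10.3, 0.7, 33.3]
position: [0.545, 0.0105, 0.1728]
wrist_force: [-4.9, 0.6, 29.5]
position: [0.5512, 0.0373, 0.1707]
wrist_force: [3.8, 0.6, 11.1]
position: [0.5406, -0.0, 0.183]
wrist_force: [-0.8, 0.4, -1.0]
mask 161 408 141 265
cup [ 0.5456  0.0164 -0.247 ] 0.938 time 10.9167 f [0.2 1.2 0.3]
cup off stripe n -0.0172 along 0.0058 yawerr deg -0.66; tcp rel cup n -0.0162 u -0.0011 z 0.1831
body 0.118 [ 0.5455  0.0166 -0.2484] 0.886 n -0.0171 yaw -0.74
body 0.122 [ 0.5457  0.0166 -0.2462] 0.907 n -0.0170 yaw -0.61
body 0.126 [ 0.5463  0.0163 -0.247 ] 0.911 n -0.0171 yaw -0.66
stripe (array([0.49814796, 0.04499465]), np.float64(-0.23364613694039826), np.float64(0.2095512478915048), 605)
```

View pics/w6.png

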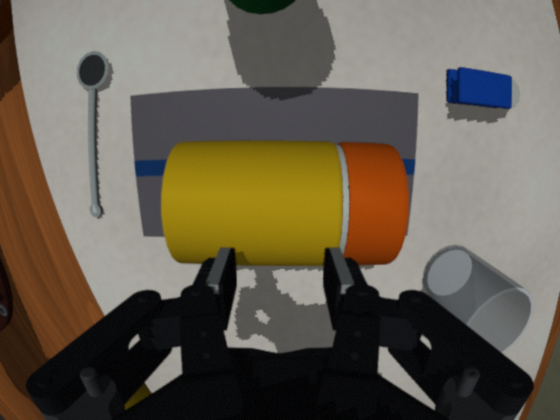

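```bash
python3 -m pendant '[0,0,0,0.01,0,0,0, 0,0,0,0.005,0,0,0, 0,0.003,0,0,0,0,0, 0,0.005,0,0,0,0,-0.4, 0,0.005,0,0,0,0,-0.4]' | egrep "pos|wrist_f"
python3 -m pendant '[0,0.005,0,0,0,0,-0.4, 0,0.005,0,0,0,0,0, 0,0.005,0,0,0,0,0, 0,0.003,0,0,0,0,0, 0,0.002,0,0,0,0,0]' | egrep "pos|wrist_f"
python3 -m pendant '[0,0,0,0,0,0,0, 0,0,0,-0.002,0,0,0, 0,0,0,-0.004,0,0,0, 0,0,0,-0.015,0,0,0, 0,0,0,0,0,0,0]' | egrep "pos|wrist_f"
python3 -m pendant '[0,-0.02,0,-0.01,0,0,0, 0,-0.03,0,-0.01,0,0,1.2, 0,-0.03,0,-0.01,0,0,0, 0,-0.03,0,-0.01,0,0,0, 0,0,0,0,0,0,0]' | egrep "pos|wrist_f"
python3 look.py w7 100 30 460 330 60 300
python3 - <<'E'
from h import *
t=arm.capture("top");m=bigmask(t,(220,120,330,250));print("top",m.sum(),fit([t],[m],lambda p:cyl(p,.127),[.55,.034,-.23]))
E
```

```text
position: [0.5451, 0.0141, 0.1725]
wrist_force: [-10.2, 0.5, 31.9]
position: [0.5501, 0.0342, 0.1728]
wrist_force: [-7.0, 1.2, 29.7]
position: [0.5491, 0.0336, 0.1912]
wrist_force: [0.8, 0.8, 1.1]
position: [0.5232, -0.0779, 0.2308]
wrist_force: [0.4, -0.2, 0.4]
mask 178 384 30 107
cup [ 0.5234 -0.0759 -0.24  ] 0.0 time 12.6333 f [ 0.   0.9 -0. ]
cup off stripe n -0.1122 along 0.0057 yawerr deg -0.26; tcp rel cup n 0.0000 u 0.0000 z 0.2299
body 0.118 [ 0.5234 -0.0759 -0.24  ] 0.0 n -0.1122 yaw -0.26
body 0.122 [ 0.5234 -0.0759 -0.24  ] 0.0 n -0.1122 yaw -0.26
body 0.126 [ 0.5234 -0.0759 -0.24  ] 0.0 n -0.1122 yaw -0.26
stripe (array([ 0.49538719, -0.04487666]), np.float64(-1.2379466063990552), np.float64(0.33320643547119333), 716)
top 261 (array([ 0.587194  ,  0.04016251, -0.27316192]), np.float64(0.09931506849315068))
```

View pics/w7.png

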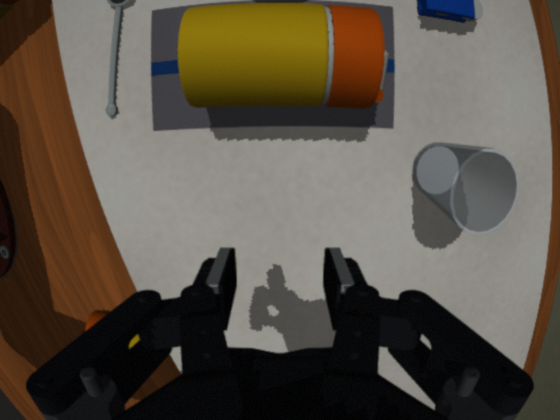

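The cup, at rows 2-107 and columns 178-386, lies over the mat with the stripe showing at both ends (rows 68 and 65). I'll refit it with a proper starting point.

```bash
cat > l2.py <<'E'
from h import *
w=arm.capture("wrist");w["fish"]=1;m=bigmask(w,(150,0,400,130));a=-.2362;n=np.array([-np.sin(a),np.cos(a)]);u=np.array([np.cos(a),np.sin(a)])
mu=np.array([.544,.034])
for L in(.122,.126,.13):
  for y0 in(.034,.04):
    p,q=fit([w],[m],lambda p:cyl(p,L),[.549,y0,-.236]);d=p[:2]-mu;print(L,np.round(p,4),round(q,3),"n %.4f u %.4f yaw %.2f"%(d@n,d@u,np.degrees(p[2]-a)))
h=cv2.cvtColor(w["image"],cv2.COLOR_RGB2HSV);b=(h[...,0]>95)&(h[...,0]<130)&(h[...,1]>100)
yy,xx=np.nonzero(b);k=(yy>40)&(yy<90)&(xx>140)&(xx<410)
P=np.array([wpt(w,x,y,.08)[:2] for x,y in zip(xx[k],yy[k])]);print("stripe n of ends",[((P[s]-mu)@n).mean() for s in(xx[k]<250,xx[k]>250)])
E
python3 l2.py
```

```text
0.122 [ 0.5511  0.0334 -0.2465] 0.954 n 0.0011 u 0.0071 yaw -0.59
0.122 [ 0.5511  0.0334 -0.2465] 0.954 n 0.0011 u 0.0071 yaw -0.59
0.126 [ 0.5507  0.0337 -0.2486] 0.977 n 0.0013 u 0.0066 yaw -0.71
0.126 [ 0.5506  0.0338 -0.2448] 0.976 n 0.0013 u 0.0065 yaw -0.49
0.13 [ 0.5523  0.0339 -0.2506] 0.958 n 0.0019 u 0.0081 yaw -0.83
0.13 [ 0.5521  0.0338 -0.2456] 0.958 n 0.0017 u 0.0079 yaw -0.54
stripe n of ends [np.float64(-9.807491378033366e-05), np.float64(-0.00047259799857226297)]
```

```bash
python3 -c "
from workcell import arm
print(arm.finish_job())"
```

```text
the job is handed in; nothing more can be done
None
```

I rolled the yellow cup onto the mat and let go; by the last wrist picture it lies about 1–2 mm off the blue stripe and within 1° of it, and the job was handed in after about 13 s with the robot clear of everything.

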